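Seat the block and lock it with the two-stage lever

TASK

Load the locking fixture without gripping anything: with the fingertips, gently push the metal block that stands in the channel all the way along until it sits against the end stop, then push the upright black knob of the lever to the right, past its first notch and on to the second notch at the end of its travel, so that the lock bolt closes behind the block. Push only, never pinch, lift or tip the block, do not force the lever, and leave the other things round the fixture where they are.

Things in the scene. Friction and masses are not known exactly. Their poses are not given: they have to be found in the camera images.
- fixture: Locking fixture screwed to the bench: steel plate 220 x 200 x 15 mm (x -110..110, y -95..105 mm, top z = 15 mm). Origin on the bench under the plate; x along the channel to its stop (away from the robot, turned by up to 0.35 rad), y to the left, z up. Left of the channel a grey housing, x -20..70, y -23..75 mm, top z = 42 mm, carries lever and bolt.
- channel_mouth (a point): Open robot-side end of the channel, middle of its floor: x -100, y -55, z 15 mm of the fixture. The channel runs 175 mm along the fixture's x axis to the stop, between two steel rails 34.5 mm apart, 6 mm thick and 8 mm high (tops at z = 23 mm of the fixture).
- stop_face (a point): Centre of the face of the steel stop at the channel's far end that the block must meet: x 75, y -55, z 26 mm of the fixture. The stop is 22 mm high.
- work_block: Grey metal block with two holes on top, about 0.25 kg, in the channel: 50 mm along it, 32 mm across, 22 mm high (top z = 37 mm of the fixture, 14 mm above the rails). Origin: centre of underside; its own y axis lies along the channel. Home, the origin is at x = 50 mm of the fixture; it starts 50 to 85 mm short of that. It stays where it is left.
- lever_pivot (a point): The lever's vertical pivot, on the housing's top: x 30, y 35, z 42 mm of the fixture. The lever arm (13 mm wide, top at z = 53 mm of the fixture) turns about it, pointing towards the robot, with the knob 80 mm out. Seen from here the knob lies at (2.54 + joint value) rad, counter-clockwise from the fixture's x axis.
- knob (a point): Centre of the thick upper part of the upright black knob on the lever's end; moves with the lever. Round, up to 22 mm across, from z = 46 to 86 mm of the fixture, this point at 68 mm. Nothing stands beside the knob's path; below it is the plate.
- lever (a joint): Lever angle, rad: 0 open, knob at the left; grows as the knob moves right. Three sprung notches, each with about 0.03 rad of play: 0; 0.6 (first, bolt half out); 1.2 (second, bolt behind the block; hard end at 1.22). Leaving a notch takes 4 to 6 N at the knob; past 0.3 or 0.9 it snaps into the next notch, short of that it springs back. It stays in a notch when left.
- bolt_tip (a point): Tip of the steel lock bolt (14 mm wide, 12 mm high, at x = 15, z = 30 mm of the fixture). The lever drives it across the channel: 32 mm left of its middle at lever 0, 13 mm right of it at 1.2. It passes 3 mm behind a block that is home and jams on one that is not.
- pen: Marker pen 135 mm long lying on the bench left of the fixture; leave alone.
- driver: Screwdriver 177 mm long lying on the bench left of the fixture; leave alone.
- spool: Spool of thread 60 mm across, 36 mm high, behind the fixture; leave alone.
- pot: Screw-lid pot 72 mm across, 45 mm high, behind the fixture on the left; leave alone.
- spare_block: White flat block 25 x 60 x 14 mm lying on the bench right of the fixture; leave alone.
There are look-alikes about, which are no part of the job. What is shaped like the work_block but brown is not meant.

How it is judged:
By the outcome, as a careful person would: the job done as asked, in the order asked, and still so for the second after the job is handed in, with the robot touching nothing.
It also fails if it takes over 48 s, if anything falls off the work surface, if the arm or the gripper's body presses on something with over 40 N, if the wrist force passes 120 N, or if a joint passes its speed limit or range.

ROBOT

A 6-joint arm with a two-finger parallel gripper is mounted at the origin on a cart in front of the work surface, level with it; the furniture and walls round the work are solid. World frame = base frame: x ahead of the robot, y to its left, z up, the work surface at z = 0. Lengths are in m, angles in rad, forces in N, time in s.
With the tool pointing down it reaches from about 0.375 to 0.9 m from the base axis. Payload 3.1 kg.
Tool frame: the origin (TCP) lies at the very end of the fingers, on their centre line; the grasp point (between the pads) lies 19 mm behind it (robot.hold_point_z is the z of the grasp point in the tool frame, in m); z points along the fingers, y is the direction in which the jaws open and shut (so a half turn about z gives the same grasp; the last joint's range is limited). The gripper opens to 87 mm and grips with 3 to 60 N. Pads are 19 mm wide; open, the fingers measure 117 mm over their backs; the gripper's body (75 mm by 190 mm) begins 51 mm behind the grasp point.
Start: joints at [1.133, 0.527, 1.433, -0, 1.181, -0.178], TCP at [0.16, 0.604, 0.223] pointing down, gripper open.
Joint ranges: [-3.08, 3.08], [-0.75, 2.2], [0.22, 2.44], [-1.43, 4.57], [0, 2.65], [-2.85, 2.85]. Speed limits (rad/s): [2.79, 2.79, 3.14, 3.14, 3.14, 3.14].

INTERFACE

Orientations are given as a unit quaternion [x, y, z, w].
In Python, from rig import robot, viewer, spotter gives the robot as it stands.
- The arm moves only by the shell command python3 -m crank 'ROWS' [FORCE]. ROWS is text: rows parted by semicolons, each of 7 numbers parted by spaces: the turn, a rotation vector about the tool's x, y, z in units of 5 degrees (1.0 is 5 degrees), then the shift along the tool's x, y, z in units of 40 mm (1.0 is 40 mm), then the gripper's target within -1 to 1 (shut at 1, half-way at 0, fully open at -1). A call has 1 to 5 rows; each row shifts and turns the pose as measured when the row begins, along the tool's axes as they then stand; what a row does not reach is not made up. A row lasts 1/8 s, in which the tool goes at most 62.5 mm and 10.7 degrees, less where a joint would pass 70% of its speed; a pose out of reach is approached as far as the arm can. A call is refused whole if a number of a shift passes 1 or a number of a turn 1, either way. A call with a gripper value outside its range is refused whole. The fingers move at their own pace and stop on an object; FORCE is the grip in N (left out, the last holds). Time passes only in rows, so rows that do not move let the fingers close. It gives the time, the measured TCP pose, the force and the opening at its end, in the units of the state.
- robot.get_obs(): the state, without advancing time (a new reading comes with each control period).
- viewer.camera(name): name is "scene" or "top" or "wrist"; returns a dict with "img" (400x640x3 uint8, red, green, blue), "camera_matrix" (3x3 intrinsics, pixels), "xyz" and "attitude" of the camera in the world. Camera axes: x right, y down, z forward; pixel columns grow to the right and rows downward; lengths in m; the calibration is good to about 2 mm. A picture is of the moment at which its call begins. There is no depth.
- robot.hand_in(): hands the job in, once; it reports no verdict.
Trained networks look in a picture, given as the dict that the camera call returned (one of the last four; its "shot" number tells which), for a name from the list of things; names that differ only in an ending like _2 or _b are one class to them, and where a whole thing is asked for, a point or a joint stands for the part that bears it (a point fixed in the world has none). Each returns a list of dicts, best first, with "score" (0 to 1); they miss things now and then, are a little off and sometimes report something else, mostly with a low value. They report only what shows in the picture. A call takes as long as a camera call. They do not tell look-alikes from the thing itself.
- spotter.boxes_of(name, picture): "at" ([x, y, z] in m, in the coordinates of the camera as it stood for that picture, good to about 4 mm: the middle of the surface that is visible of it).
The state is a dict: "time": time; "q": joint angles; "joint_velocities": joint speeds; "joint_torque": joint torques, N m; "position": TCP position; "tool_rot": TCP orientation; "ft_force": force on the tool from outside, world axes, zero at the start; "moment": the same for the moment, N m; "grip_width": finger opening in m.
Only numpy, scipy, OpenCV 4.12 (cv2) and the standard library are available. Lean on these libraries where they do the work, as an engineer would, in place of code of your own. Each camera call takes 0.05 s, during which the arm holds its last target.

## Working session

There is one attempt and no reset: what is moved stays moved. The work goes in short steps, Python scripts to look and compute and a shell command to move; the robot and the scene stay as the last step left them, time stands still between calls to the robot, and variables do not carry over. Pictures are saved under pics/ and viewed, and the job is handed in when it is done.

```bash
mkdir -p pics; ls
python3 - <<'E'
from rig import robot, viewer, spotter
import cv2, numpy as np
print(robot.get_obs())
for n in ("scene","top"):
    p=viewer.camera(n); cv2.imwrite(f"pics/{n}0.png",p["img"][:,:,::-1]); print(n,p["shot"],p["camera_matrix"],p["xyz"],p["attitude"])
    for t in ("fixture","work_block","knob","spare_block"):
        print(t,[(np.round(d["at"],4),round(d["score"],2)) for d in spotter.boxes_of(t,p)])
E
```

```text
pics
{'time': 0.0, 'q': array([ 1.13352823e+00,  5.28467484e-01,  1.43389592e+00, -3.03765703e-05,
        1.18143038e+00, -1.78517195e-01]), 'joint_velocities': array([-4.41389081e-04, -6.86773340e-04,  1.06964412e-03,  1.25944484e-03,
        4.77288168e-04, -8.21130708e-05]), 'joint_torque': array([-1.32309215e-03, -4.40044749e+01, -1.76591331e+01,  6.29846100e-02,
        5.83865948e-02, -1.59044484e-04]), 'position': array([0.15959176, 0.60351335, 0.22157288]), 'tool_rot': array([ 1.29009025e-01,  9.91642809e-01, -1.05306398e-03, -3.20141956e-04]), 'ft_force': array([ 0.12387199, -0.47375976,  0.22634682]), 'moment': array([-0.02440921,  0.034517  ,  0.02295046]), 'grip_width': 0.08729743475205332}
scene 1 [[362.73482798   0.         321.81006003]
 [  0.         362.73482798 196.53518556]
 [  0.           0.           1.        ]] [ 0.04036342 -0.02902538  0.6949511 ] [ 0.82582306 -0.43979773  0.16571058 -0.31166364]
fixture [(array([0.0058, 0.0331, 0.8732]), 0.71)]
work_block [(array([-0.0711,  0.1884,  0.7297]), 0.96), (array([0.0734, 0.1803, 0.7339]), 0.82), (array([0.0352, 0.0609, 0.8239]), 0.65)]
knob [(array([-0.039 , -0.024 ,  0.8816]), 0.59), (array([-0.1872, -0.0081,  0.9114]), 0.51)]
spare_block [(array([0.1307, 0.0997, 0.8169]), 0.54), (array([ 0.1356, -0.0604,  0.9312]), 0.24)]
top 2 [[391.78298879   0.         326.13280818]
 [  0.         391.78298879 202.76104673]
 [  0.           0.           1.        ]] [0.39200908 0.28819001 0.90924585] [ 0.71204775 -0.69863184  0.05550452 -0.04267084]
fixture [(array([-0.0094, -0.0028,  0.8999]), 0.67)]
work_block [(array([0.0461, 0.0318, 0.8762]), 0.85), (array([0.159 , 0.1347, 0.8783]), 0.71), (array([0.0461, 0.2222, 0.8623]), 0.63)]
knob [(array([-0.0562, -0.0125,  0.8625]), 0.91)]
spare_block [(array([0.1476, 0.0224, 0.8995]), 0.59)]
```

View pics/scene0.png

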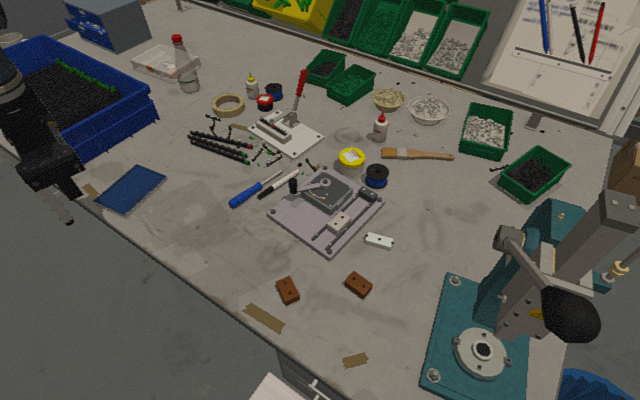

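View pics/top0.png

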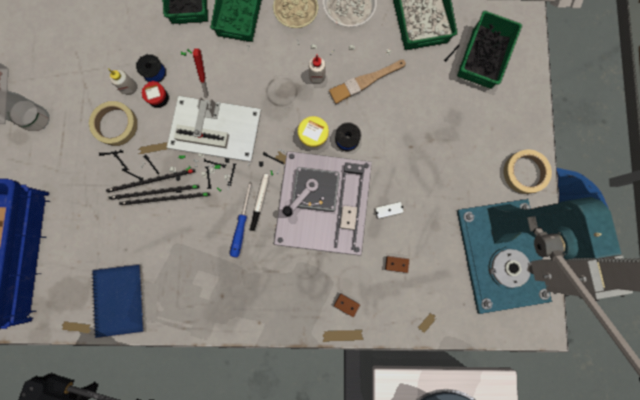

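The fixture is around (322,202) in the top view, with the grey work block at (348,217), the knob at (287,211), and the brown look-alikes at (397,264) and (347,303). I'll enlarge the view to fit the pose.

Run:
```python
import cv2
a=cv2.imread("pics/top0.png")[140:265,260:390]
cv2.imwrite("pics/top0z.png",cv2.resize(a,None,fx=4.7,fy=4.7,interpolation=cv2.INTER_CUBIC))
a=cv2.imread("pics/scene0.png")[160:265,255:400]
cv2.imwrite("pics/scene0z.png",cv2.resize(a,None,fx=5.5,fy=5.5,interpolation=cv2.INTER_CUBIC))
```

```text
(no output)
```

View pics/top0z.png

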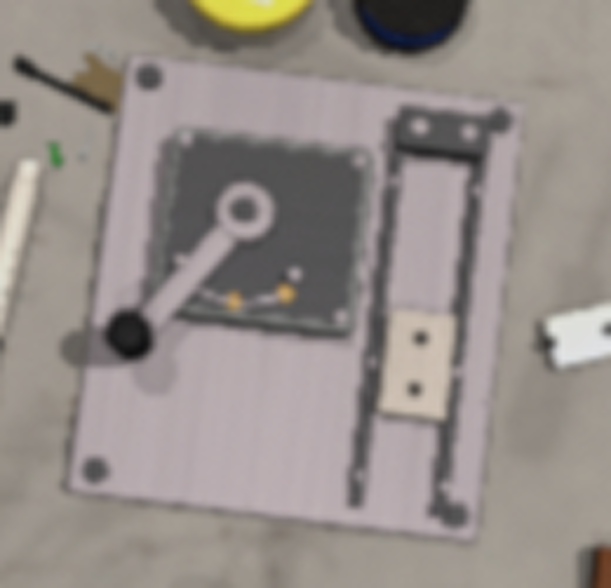

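View pics/scene0z.png

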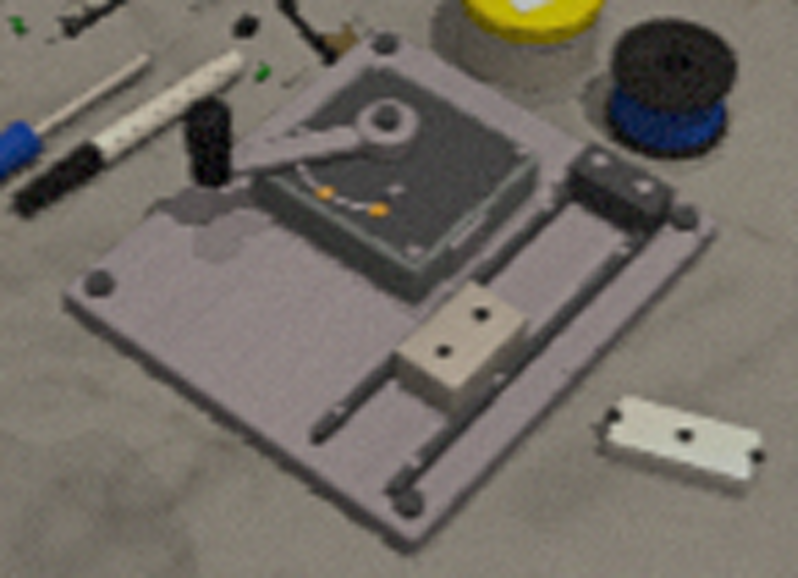

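```bash
cat > h.py <<'E'
import numpy as np
from scipy.spatial.transform import Rotation as R
from scipy.optimize import least_squares
K1=np.array([[362.73482798,0,321.81006003],[0,362.73482798,196.53518556],[0,0,1]]);X1=np.array([0.04036342,-0.02902538,0.6949511]);A1=R.from_quat([0.82582306,-0.43979773,0.16571058,-0.31166364])
K2=np.array([[391.78298879,0,326.13280818],[0,391.78298879,202.76104673],[0,0,1]]);X2=np.array([0.39200908,0.28819001,0.90924585]);A2=R.from_quat([0.71204775,-0.69863184,0.05550452,-0.04267084])
S=(K1,X1,A1);T=(K2,X2,A2)
def ray(cam,p,z):
    K,X,A=cam; d=A.apply(np.linalg.solve(K,[p[0],p[1],1])); return X+d*(z-X[2])/d[2]
def proj(cam,P):
    K,X,A=cam; c=A.inv().apply(np.atleast_2d(P)-X); q=c@K.T; return q[:,:2]/q[:,2:]
zt=lambda p:((np.array(p)+.5)/4.7-.5+[260,140]); zs=lambda p:((np.array(p)+.5)/5.5-.5+[255,160])
def Rz(a): return np.array([[np.cos(a),-np.sin(a)],[np.sin(a),np.cos(a)]])
E
python3 - <<'E'
from h import *
C=np.array([[110,105],[110,-95],[-110,-95],[-110,105]])/1000
tp=[(128,58),(520,103),(474,540),(68,490)]
sp=[(385,35),(715,225),(412,540),(65,298)]
W=[];M=[]
for nm,cam,z,pp in (("T",T,zt,tp),("S",S,zs,sp)):
    w=np.array([ray(cam,z(p),.015)[:2] for p in pp])
    f=lambda v:((C@Rz(v[2]).T+v[:2])-w).ravel()
    s=least_squares(f,[.4,.3,0]); print(nm,w.round(4).tolist(),s.x.round(4),(f(s.x)*1000).round(1)); W.append(s.x)
for v in W:
    print("fix",v)
    g=lambda P:(np.linalg.inv(Rz(v[2]))@(P[:2]-v[:2])*1000).round(1)
    # block top corners
    print("blk T",[g(ray(T,zt(p),.037)) for p in [(392,310),(457,315),(446,418),(378,412)]],"knob",g(ray(T,zt((128,333)),.086)),"pivot",g(ray(T,zt((245,210)),.053)))
    print("blk S",[g(ray(S,zs(p),.037)) for p in [(472,283),(527,322),(455,393),(395,350)]],"knob",g(ray(S,zs((206,106)),.086)),"pivot",g(ray(S,zs((387,121)),.053)))
for cam,l in ((S,[(0.0352,0.0609,0.8239),(-.039,-.024,.8816)]),(T,[(.0461,.0318,.8762),(-.0562,-.0125,.8625)])):
    for P in l: print(cam[2].apply(P)+cam[1])
E
```

```text
T [[0.6356, 0.3672], [0.617, 0.1713], [0.4004, 0.1931], [0.4208, 0.3893]] [ 0.5179  0.2753 -0.1004] [ 2.3  1.5  0.9 -1.6 -1.4 -1.3 -1.8  1.4]
S [[0.6318, 0.3602], [0.6123, 0.169], [0.3987, 0.1923], [0.4168, 0.3846]] [ 0.5144  0.2716 -0.1049] [ 2.9  4.2  1.5 -3.4 -3.7 -3.7 -0.8  2.9]
fix [ 0.51793256  0.27527134 -0.10040215]
blk T [array([ -5.3, -40.7]), array([ -4. , -71.8]), array([-53.6, -71.9]), array([-54.6, -39.5])] knob [-36.8  78.4] pivot [31.4 34.4]
blk S [array([ -6.4, -43. ]), array([ -8.3, -73.5]), array([-56.2, -72.8]), array([-54.8, -40.3])] knob [-34.6  80.3] pivot [32.1 35.4]
fix [ 0.5143644   0.2715769  -0.10488323]
blk T [array([ -2. , -36.6]), array([ -0.5, -67.8]), array([-50.1, -68.1]), array([-51.3, -35.7])] knob [-34.   82.3] pivot [34.5 38.6]
blk S [array([ -3.1, -39. ]), array([ -4.8, -69.5]), array([-52.7, -69. ]), array([-51.5, -36.5])] knob [-31.8  84.2] pivot [35.1 39.6]
[0.47342638 0.22027847 0.03611643]
[0.5165163  0.33869572 0.04890529]
[0.48283497 0.22675515 0.03813202]
[0.5229931  0.33014408 0.05583857]
```

Top and scene fits agree to about 4 mm, and the block, knob and pivot all land where the description puts them. I'll close the fingers and set the tool y axis along the channel, so the 19 mm width fits between the rails. Next step is a helper that works out row numbers from the current pose.

```bash
cat > plan.py <<'E'
from h import *
from rig import robot
F=np.array([.5175,.2748]); TH=-.101
def w(x,y): return Rz(TH)@(np.array([x,y])/1000)+F
def fx():
    o=robot.get_obs(); p=o["position"]; r=R.from_quat(o["tool_rot"]).as_matrix()
    a=(Rz(-TH)@(p[:2]-F))*1000
    print("t",round(o["time"],2),"fix xyz mm",a.round(1),round(p[2]*1000,1),"yaw_y off deg",np.degrees(np.arctan2(r[1,1],r[0,1])-TH).round(2),"tool z",r[:,2].round(3),"F",(Rz(-TH)@o["ft_force"][:2]).round(1),o["ft_force"][2].round(1),"grip",round(o["grip_width"],4),"q",o["q"].round(2))
    return o
def plan(x,y,z,n,yaw=TH):
    o=fx(); p=np.array(o["position"]); M=R.from_quat(o["tool_rot"])
    g=np.array([*w(x,y),z/1000])
    G=R.from_matrix(np.array([[np.sin(yaw),np.cos(yaw),0],[-np.cos(yaw),np.sin(yaw),0],[0,0,-1]]).T.copy() if 0 else np.column_stack([np.cross([np.cos(yaw),np.sin(yaw),0],[0,0,-1]),[np.cos(yaw),np.sin(yaw),0],[0,0,-1]]))
    rv=(M.inv()*G).as_rotvec()/n; sh=(g-p)/n
    for i in range(n):
        print((rv/np.radians(5)).round(2),(M.inv().apply(sh)/.04).round(2)); M=M*R.from_rotvec(rv)
E
python3 -c "
from plan import *
plan(-95,-55,160,17)"
```

```text
t 0.5 fix xyz mm [-389.   291.6] 222.5 yaw_y off deg 80.96 tool z [-0. -0. -1.] F [ 0.2 -0. ] -0.3 grip 0.0872 q [ 1.13  0.53  1.43  0.    1.18 -0.18]
[-0.    0.    0.95] [-0.51 -0.44  0.09]
[-0.    0.    0.95] [-0.54 -0.39  0.09]
[-0.    0.    0.95] [-0.57 -0.35  0.09]
[-0.    0.    0.95] [-0.6  -0.3   0.09]
[-0.    0.    0.95] [-0.62 -0.25  0.09]
[-0.    0.    0.95] [-0.64 -0.19  0.09]
[-0.    0.    0.95] [-0.65 -0.14  0.09]
[-0.    0.    0.95] [-0.66 -0.09  0.09]
[-0.    0.    0.95] [-0.67 -0.03  0.09]
[-0.    0.    0.95] [-0.67  0.03  0.09]
[-0.    0.    0.95] [-0.66  0.08  0.09]
[-0.    0.    0.95] [-0.65  0.14  0.09]
[-0.    0.    0.95] [-0.64  0.19  0.09]
[-0.    0.    0.95] [-0.62  0.24  0.09]
[-0.    0.    0.95] [-0.6   0.29  0.09]
[-0.    0.    0.95] [-0.57  0.34  0.09]
[-0.    0.    0.95] [-0.54  0.39  0.09]
```

```bash
python3 -m crank '0 0 0.95 -0.5 -0.45 0.1 1; 0 0 0.95 -0.55 -0.4 0.1 1; 0 0 0.95 -0.57 -0.35 0.1 1; 0 0 0.95 -0.6 -0.3 0.1 1; 0 0 0.95 -0.62 -0.25 0.1 1' 5; python3 -m crank '0 0 0.95 -0.64 -0.2 0.1 1; 0 0 0.95 -0.65 -0.15 0.1 1; 0 0 0.95 -0.66 -0.1 0.1 1; 0 0 0.95 -0.67 -0.03 0.1 1; 0 0 0.95 -0.67 0.03 0.1 1'; python3 -c "
from plan import *
plan(-95,-55,130,8)"
```

```text
time: 1.12
position: [0.2361, 0.4917, 0.2027]
tool_rot: [0.335, 0.942, 0.002, 0.0]
ft_force: [0.7, 0.1, -0.0]
grip_width: 0.0447
time: 1.75
position: [0.3125, 0.3769, 0.1829]
tool_rot: [0.527, 0.85, 0.004, 0.0]
ft_force: [0.6, 0.2, -0.3]
grip_width: 0.0013
t 1.75 fix xyz mm [-214.2   80.9] 182.9 yaw_y off deg 32.13 tool z [ 0.005  0.006 -1.   ] F [0.6 0.2] -0.3 grip 0.0013 q [0.65 0.4  1.81 0.   0.92 0.19]
[ 0.01 -0.01  0.8 ] [-0.56  0.09  0.16]
[ 0.01 -0.01  0.8 ] [-0.55  0.13  0.16]
[ 0.01 -0.01  0.8 ] [-0.54  0.17  0.16]
[ 0.01 -0.01  0.8 ] [-0.53  0.2   0.16]
[ 0.01 -0.01  0.8 ] [-0.51  0.24  0.17]
[ 0.01 -0.01  0.8 ] [-0.49  0.28  0.17]
[ 0.01 -0.01  0.8 ] [-0.47  0.31  0.17]
[ 0.01 -0.01  0.8 ] [-0.45  0.34  0.17]
```

```bash
python3 -m crank '0 0 0.9 -0.56 0.1 0.16 1; 0 0 0.9 -0.55 0.15 0.16 1; 0 0 0.9 -0.54 0.2 0.16 1; 0 0 0.9 -0.53 0.23 0.16 1; 0 0 0.9 -0.51 0.27 0.17 1'; python3 -c "
from plan import *
plan(-95,-55,100,4)"
```

```text
time: 2.38
position: [0.3846, 0.2821, 0.1509]
tool_rot: [0.688, 0.726, 0.006, 0.0]
ft_force: [0.3, 1.1, -0.5]
grip_width: -0.0001
t 2.38 fix xyz mm [-132.9   -6.2] 150.9 yaw_y off deg 8.83 tool z [ 0.009  0.008 -1.   ] F [0.2 1.2] -0.5 grip -0.0001 q [0.4  0.44 1.88 0.01 0.81 0.34]
[ 0.02 -0.02  0.44] [-0.34  0.18  0.32]
[ 0.02 -0.02  0.44] [-0.33  0.2   0.32]
[ 0.02 -0.02  0.44] [-0.32  0.21  0.32]
[ 0.02 -0.02  0.44] [-0.31  0.22  0.32]
```

```bash
python3 -m crank '0.02 -0.02 0.5 -0.4 0.2 0.35 1; 0.02 -0.02 0.5 -0.36 0.22 0.35 1; 0.02 -0.02 0.5 -0.34 0.24 0.35 1; 0.02 -0.02 0.45 -0.32 0.24 0.32 1'
python3 - <<'E'
from plan import *
from rig import viewer
import cv2
plan(-95,-55,60,3)
p=viewer.camera("wrist"); cv2.imwrite("pics/w1.png",p["img"][:,:,::-1]); print(p["xyz"],p["attitude"],p["camera_matrix"])
E
```

```text
time: 2.88
position: [0.424, 0.2227, 0.0946]
tool_rot: [0.75, 0.661, 0.003, 0.001]
ft_force: [-0.1, 0.2, -0.3]
grip_width: 0.0006
t 2.88 fix xyz mm [-87.7 -61.3] 94.6 yaw_y off deg -1.43 tool z [ 0.005  0.002 -1.   ] F [-0.1  0.2] -0.3 grip 0.0006 q [0.25 0.55 1.91 0.   0.68 0.37]
[ 0.02 -0.01 -0.1 ] [ 0.05 -0.06  0.29]
[ 0.02 -0.01 -0.1 ] [ 0.05 -0.06  0.29]
[ 0.02 -0.01 -0.1 ] [ 0.05 -0.06  0.29]
[0.43064466 0.28723024 0.25667522] [ 0.99079783 -0.06365807 -0.00515726  0.11933442] [[346.70802016   0.         316.39626666]
 [  0.         346.70802016 200.83929696]
 [  0.           0.           1.        ]]
```

View pics/w1.png

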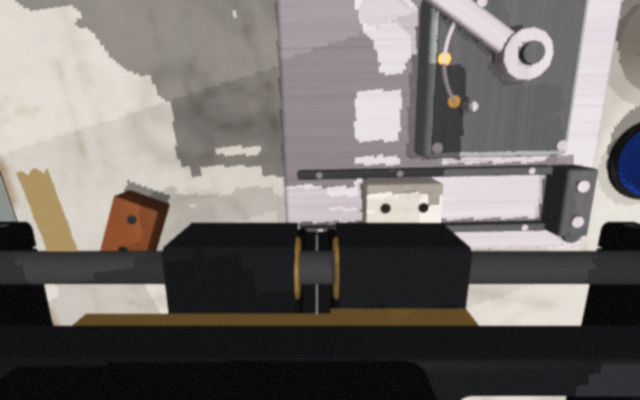

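The wrist view shows the block at (403,202), the stop at (572,205), the left rail running (300,175) to (545,171), and the closed fingertips at about (316,232). I'll check these against the fitted frame.

Run:
```python
from plan import *
cam=(np.array([[346.708,0,316.396],[0,346.708,200.839],[0,0,1]]),np.array([0.43064466,0.28723024,0.25667522]),R.from_quat([0.99079783,-0.06365807,-0.00515726,0.11933442]))
g=lambda p,z:((Rz(-TH)@(ray(cam,p,z/1000)[:2]-F))*1000).round(1)
for n,p,z in (("rail near end (-100,-35)",(299,175),23),("rail far L(75,-35)",(543,171),23),("stop top face L",(547,167),37),("blk near L",(366,183),37),("blk far L",(440,180),37),("pivot 30,35",(530,52),53),("plate near edge x -110",(287,200),15)): print(n,g(p,z))
```

```text
rail near end (-100,-35) [-99.4 -35. ]
rail far L(75,-35) [ 67.  -36.8]
stop top face L [ 59.9 -31.9]
blk near L [-55.7 -39.1]
blk far L [ -8.1 -38.4]
pivot 30,35 [31.5 34.7]
plate near edge x -110 [-109.1  -54.2]
```

```bash
python3 -m crank '0.02 -0.01 -0.2 0.1 -0.12 0.4 1; 0.02 -0.01 -0.1 0.07 -0.08 0.4 1; 0 0 0 0 0 0.3 1'; python3 -c "
from plan import *
plan(-95,-55,21,3)"
```

```text
time: 3.3
position: [0.4191, 0.2284, 0.0477]
tool_rot: [0.743, 0.669, 0.001, 0.0]
ft_force: [0.6, 0.6, 0.0]
grip_width: 0.0006
t 3.3 fix xyz mm [-93.3 -56.1] 47.7 yaw_y off deg -0.19 tool z [ 0.002  0.001 -1.   ] F [0.5 0.6] 0.0 grip 0.0006 q [0.26 0.64 1.94 0.   0.56 0.37]
[ 0.01 -0.   -0.01] [ 0.01 -0.01  0.22]
[ 0.01 -0.   -0.01] [ 0.01 -0.01  0.22]
[ 0.01 -0.   -0.01] [ 0.01 -0.01  0.22]
```

```bash
python3 -m crank '0 0 0 0.02 0 0.25 1; 0 0 0 0.02 0 0.2 1; 0 0 0 0 0 0.15 1; 0 0 0 0 0 0 1'; python3 -c "
from plan import *
plan(-69,-55,21,4)"
```

```text
time: 3.8
position: [0.4195, 0.2301, 0.0217]
tool_rot: [0.743, 0.669, 0.001, 0.0]
ft_force: [0.7, 0.5, -0.3]
grip_width: 0.0008
t 3.8 fix xyz mm [-92.9 -54.3] 21.7 yaw_y off deg -0.21 tool z [ 0.001  0.    -1.   ] F [0.6 0.6] -0.3 grip 0.0008 q [0.27 0.7  1.94 0.   0.5  0.37]
[ 0.   -0.   -0.01] [-0.    0.15  0.  ]
[ 0.   -0.   -0.01] [-0.    0.15  0.  ]
[ 0.   -0.   -0.01] [-0.    0.15  0.  ]
[ 0.   -0.   -0.01] [-0.    0.15  0.  ]
```

```bash
python3 -m crank '0 0 0 -0.01 0.15 0 1; 0 0 0 -0.01 0.15 0 1; 0 0 0 0 0.15 0 1; 0 0 0 0 0.1 0 1; 0 0 0 0 0.1 0 1'; python3 -c "
from plan import *
fx()";  python3 -m crank '0 0 0 0 0.1 0 1; 0 0 0 0 0.1 0 1; 0 0 0 0 0.1 0 1; 0 0 0 0 0.1 0 1; 0 0 0 0 0.1 0 1'
python3 - <<'E'
from plan import *
from rig import viewer
import cv2
fx()
p=viewer.camera("wrist"); cv2.imwrite("pics/w2.png",p["img"][:,:,::-1])
E
```

```text
time: 4.42
position: [0.4483, 0.2265, 0.0228]
tool_rot: [0.743, 0.669, 0.002, 0.001]
ft_force: [0.2, 0.3, 0.0]
grip_width: 0.0001
t 4.42 fix xyz mm [-64. -55.] 22.8 yaw_y off deg -0.22 tool z [ 0.004  0.001 -1.   ] F [0.2 0.3] 0.0 grip 0.0001 q [0.24 0.71 1.89 0.   0.55 0.35]
time: 5.05
position: [0.4646, 0.2238, 0.0225]
tool_rot: [0.743, 0.669, -0.002, -0.002]
ft_force: [-3.0, 0.4, 2.0]
grip_width: 0.0005
t 5.05 fix xyz mm [-47.5 -56.1] 22.5 yaw_y off deg -0.21 tool z [-0.005 -0.001 -1.   ] F [-3.   0.1] 2.0 grip 0.0005 q [0.23 0.72 1.85 0.   0.59 0.34]
```

View pics/w2.png

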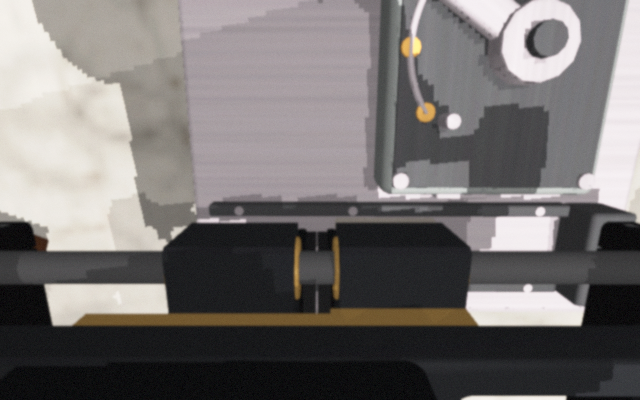

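```bash
python3 -m crank '0 0 0 0.02 0.12 0 1; 0 0 0 0.02 0.12 0 1; 0 0 0 0.01 0.12 0 1; 0 0 0 0 0.12 0 1; 0 0 0 0 0.12 0 1'
python3 - <<'E'
from plan import *
from rig import viewer
import cv2
fx()
p=viewer.camera("scene"); a=p["img"][:,:,::-1][140:265,255:400]
cv2.imwrite("pics/s2.png",cv2.resize(a,None,fx=4.7,fy=4.7,interpolation=cv2.INTER_CUBIC))
E
```

```text
time: 5.72
position: [0.4911, 0.2232, 0.0223]
tool_rot: [0.743, 0.669, -0.002, -0.001]
ft_force: [-2.3, 0.6, 1.8]
grip_width: 0.0002
t 5.72 fix xyz mm [-21.1 -54. ] 22.3 yaw_y off deg -0.21 tool z [-0.004 -0.    -1.   ] F [-2.3  0.4] 1.8 grip 0.0002 q [0.22 0.73 1.79 0.   0.63 0.32]
```

View pics/s2.png

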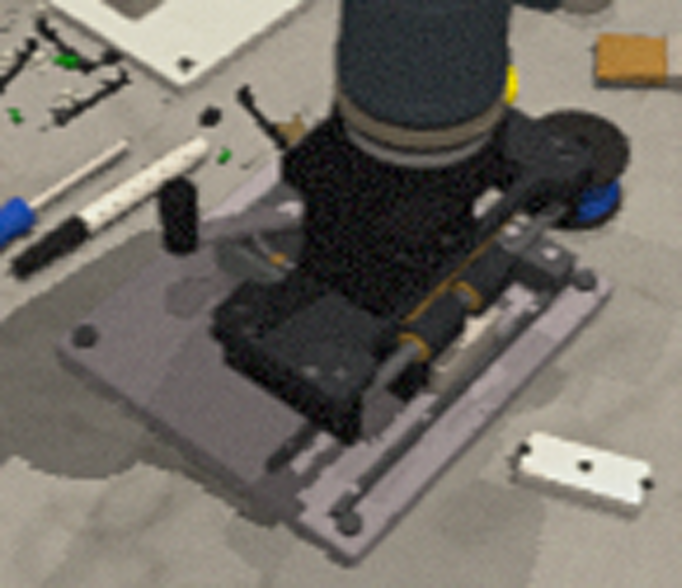

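```bash
python3 -m crank '0 0 0 -0.02 0.12 0 1; 0 0 0 0 0.12 0 1; 0 0 0 0 0.12 0 1; 0 0 0 0 0.1 0 1'; python3 -c "
from plan import *
fx()"
```

```text
time: 6.28
position: [0.5117, 0.2203, 0.0223]
tool_rot: [0.743, 0.669, -0.001, -0.001]
ft_force: [-2.4, 0.7, 0.8]
grip_width: 0.0006
t 6.28 fix xyz mm [ -0.3 -54.8] 22.3 yaw_y off deg -0.23 tool z [-0.002 -0.    -1.   ] F [-2.5  0.4] 0.8 grip 0.0006 q [0.21 0.74 1.74 0.   0.66 0.31]
```

```bash
for i in 1 2 3; do :; done; python3 -m crank '0 0 0 0 0.08 0 1; 0 0 0 0 0.08 0 1'; python3 -c "
from plan import *
fx()";  python3 -m crank '0 0 0 0 0.08 0 1; 0 0 0 0 0.08 0 1'; python3 -c "
from plan import *
fx()"
```

```text
time: 6.52
position: [0.5183, 0.2195, 0.0223]
tool_rot: [0.743, 0.669, -0.001, -0.001]
ft_force: [-2.9, 0.2, 1.5]
grip_width: 0.0004
t 6.53 fix xyz mm [  6.4 -54.9] 22.3 yaw_y off deg -0.23 tool z [-0.003 -0.    -1.   ] F [-2.9 -0.1] 1.5 grip 0.0004 q [0.2  0.75 1.73 0.   0.67 0.31]
time: 6.78
position: [0.5249, 0.2189, 0.0223]
tool_rot: [0.743, 0.669, -0.001, -0.001]
ft_force: [-2.3, 0.7, 1.0]
grip_width: 0.0004
t 6.78 fix xyz mm [ 13.  -54.9] 22.3 yaw_y off deg -0.23 tool z [-0.003 -0.    -1.   ] F [-2.4  0.4] 1.0 grip 0.0004 q [0.2  0.75 1.71 0.   0.68 0.3 ]
```

```bash
python3 -m crank '0 0 0 0 0.08 0 1'; python3 -m crank '0 0 0 0 0.08 0 1';python3 -m crank '0 0 0 0 0.08 0 1'; python3 -c "
from plan import *
fx()"
```

```text
time: 6.9
position: [0.5276, 0.2185, 0.0222]
tool_rot: [0.743, 0.669, -0.002, -0.002]
ft_force: [-6.2, 1.4, 2.7]
grip_width: 0.0004
time: 7.02
position: [0.5276, 0.2184, 0.022]
tool_rot: [0.743, 0.669, -0.005, -0.004]
ft_force: [-9.9, 3.4, 6.5]
grip_width: 0.0
time: 7.15
position: [0.5275, 0.2183, 0.0218]
tool_rot: [0.744, 0.669, -0.007, -0.006]
ft_force: [-7.2, 3.5, 5.3]
grip_width: 0.0007
t 7.15 fix xyz mm [ 15.6 -55.2] 21.8 yaw_y off deg -0.29 tool z [-0.019 -0.001 -1.   ] F [-7.5  2.7] 5.3 grip 0.0007 q [0.19 0.76 1.69 0.   0.71 0.3 ]
```

The block stopped moving at TCP x = 15.6 mm and the force rose to about 10 N, so it is at the stop. I'll back off straight, rise and look.

```bash
python3 -m crank '0 0 0 0 -0.2 0 1; 0 0 0 0 -0.4 0 1; 0 0 0 0 -0.3 -0.2 1; 0 0 0 0 0 -0.8 1; 0 0 0 0 0 -0.8 1'; python3 -m crank '0 0 0 0.2 -0.7 -0.5 1; 0 0 0 0.6 -0.9 0 1; 0 0 0 0.8 -0.8 0 1; 0 0 0 0 0 0 1';python3 - <<'E'
from plan import *
from rig import viewer
import cv2
plan(-43,110,110,4)
p=viewer.camera("wrist"); cv2.imwrite("pics/w3.png",p["img"][:,:,::-1]); print(p["xyz"].tolist(),p["attitude"].tolist())
p=viewer.camera("top"); a=p["img"][:,:,::-1][140:265,260:390]
cv2.imwrite("pics/t3.png",cv2.resize(a,None,fx=4.7,fy=4.7,interpolation=cv2.INTER_CUBIC))
E
```

```text
time: 7.78
position: [0.4913, 0.2221, 0.0948]
tool_rot: [0.743, 0.669, -0.006, -0.005]
ft_force: [-0.2, 0.4, -0.3]
grip_width: 0.0004
time: 8.28
position: [0.4033, 0.2982, 0.1219]
tool_rot: [0.744, 0.668, 0.001, -0.002]
ft_force: [0.5, -0.1, -0.7]
grip_width: 0.0004
t 8.28 fix xyz mm [-116.    11.8] 121.9 yaw_y off deg -0.32 tool z [-0.001  0.003 -1.   ] F [ 0.5 -0.1] -0.7 grip 0.0004 q [0.41 0.52 1.83 0.   0.79 0.51]
[-0.   -0.01 -0.02] [0.62 0.45 0.08]
[-0.   -0.01 -0.02] [0.62 0.45 0.08]
[-0.   -0.01 -0.02] [0.61 0.45 0.08]
[-0.   -0.01 -0.02] [0.61 0.46 0.07]
[0.409767137223739, 0.36281980475107845, 0.28394966520676723] [0.9913794612593365, -0.05364474053011708, -0.007329049582347046, 0.11931173722154743]
```

View pics/w3.png

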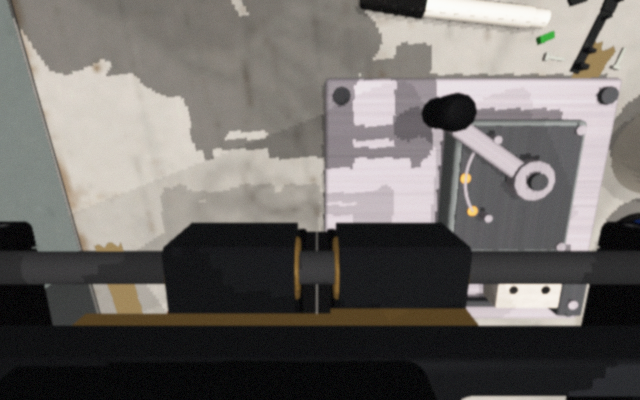

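View pics/t3.png

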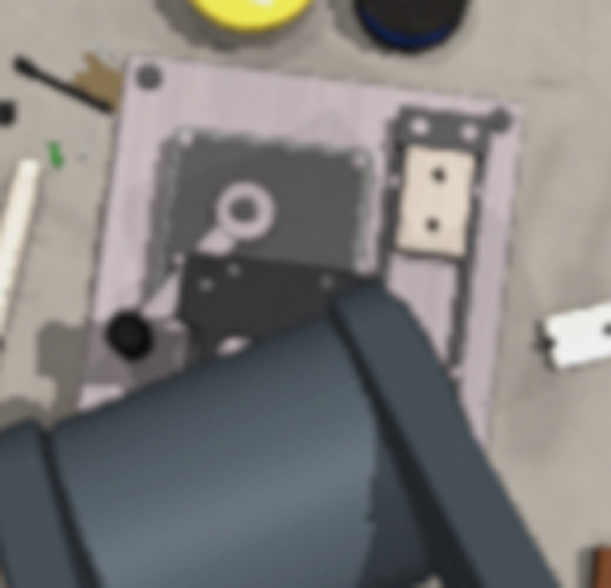

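```bash
python3 -c "
from plan import *
for p in [(405,147),(475,155),(466,255),(395,248)]: print((Rz(-TH)@(ray(T,zt(p),.037)[:2]-F)*1000).round(1))
"; python3 -m crank '0 0 0 0.65 0.45 0 1; 0 0 0 0.65 0.45 0 1; 0 0 0 0.65 0.45 0.1 1; 0 0 0 0.6 0.45 0.1 1; 0 0 0 0.1 0 0 1';python3 -c "
from plan import *
plan(-42,113,58,3)"
```

```text
[ 75.  -37.5]
[ 75.2 -71.6]
[ 25.9 -72.5]
[ 25.1 -38.2]
time: 9.0
position: [0.4969, 0.3918, 0.1141]
tool_rot: [0.747, 0.664, 0.002, 0.0]
ft_force: [-0.9, 0.1, 1.0]
grip_width: 0.0007
t 9.0 fix xyz mm [-32.3 114.3] 114.1 yaw_y off deg -0.94 tool z [ 0.004  0.003 -1.   ] F [-0.9  0.1] 1.0 grip 0.0007 q [0.49 0.67 1.51 0.   0.96 0.61]
[ 0.01 -0.01 -0.06] [-0.01 -0.08  0.47]
[ 0.01 -0.01 -0.06] [-0.01 -0.08  0.47]
[ 0.01 -0.01 -0.06] [-0.01 -0.08  0.47]
```

The block spans fixture x = 25 to 75 mm, so it is home against the stop. Now I'll descend to the left of the knob.

```bash
python3 -m crank '0 0 -0.1 0 -0.12 0.5 1; 0 0 -0.1 0 -0.1 0.5 1; 0 0 0 0 -0.05 0.4 1; 0 0 0 0 0 0 1';python3 - <<'E'
from plan import *
from rig import viewer
import cv2
plan(-42,100,58,3)
p=viewer.camera("scene"); a=p["img"][:,:,::-1][110:265,225:400]
cv2.imwrite("pics/s4.png",cv2.resize(a,None,fx=3.8,fy=3.8,interpolation=cv2.INTER_CUBIC))
E
```

```text
time: 9.5
position: [0.4863, 0.3887, 0.0566]
tool_rot: [0.743, 0.669, 0.001, 0.001]
ft_force: [0.3, -1.2, 0.4]
grip_width: 0.0009
t 9.5 fix xyz mm [-42.5 110.1] 56.6 yaw_y off deg -0.16 tool z [ 0.002  0.    -1.   ] F [ 0.4 -1.1] 0.4 grip 0.0009 q [ 0.5   0.74  1.56 -0.    0.84  0.6 ]
[ 0.01 -0.   -0.01] [-0.08  0.   -0.01]
[ 0.01 -0.   -0.01] [-0.08  0.   -0.01]
[ 0.01 -0.   -0.01] [-0.08  0.   -0.01]
```

View pics/s4.png

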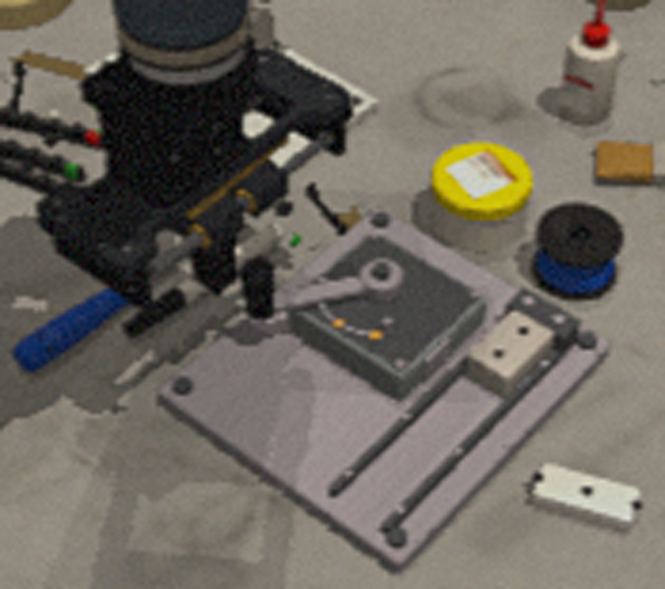

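The block sits at the stop and the fingertips stand left of the knob. Now I'll push the knob right in gentle steps.

```bash
python3 -m crank '0 0 0 -0.12 0.02 -0.01 1; 0 0 0 -0.12 0.02 0 1; 0 0 0 -0.12 0 0 1'; python3 -c "
from plan import *
fx()"; python3 -m crank '0 0 0 -0.12 -0.02 0 1; 0 0 0 -0.14 -0.03 0 1; 0 0 0 -0.14 -0.03 0 1'; python3 -c "
from plan import *
fx()"; python3 -m crank '0 0 0 -0.14 -0.02 0 1; 0 0 0 -0.14 -0.02 0 1; 0 0 0 -0.14 -0.02 0 1'; python3 -c "
from plan import *
fx()"
```

```text
time: 9.93
position: [0.4885, 0.3755, 0.0599]
tool_rot: [0.743, 0.669, 0.005, 0.0]
ft_force: [-2.6, 7.5, -1.7]
grip_width: 0.0006
t 9.93 fix xyz mm [-39.   97.3] 59.9 yaw_y off deg -0.24 tool z [ 0.008  0.006 -1.   ] F [-3.4  7.2] -1.7 grip 0.0006 q [0.47 0.73 1.58 0.   0.82 0.58]
time: 10.3
position: [0.484, 0.3663, 0.0611]
tool_rot: [0.745, 0.667, 0.011, -0.003]
ft_force: [-2.0, 7.4, -2.2]
grip_width: 0.0005
t 10.3 fix xyz mm [-42.6  87.7] 61.1 yaw_y off deg -0.54 tool z [ 0.012  0.02  -1.   ] F [-2.8  7.2] -2.2 grip 0.0005 q [0.46 0.71 1.62 0.02 0.79 0.56]
time: 10.68
position: [0.4787, 0.3537, 0.0618]
tool_rot: [0.745, 0.666, 0.014, -0.006]
ft_force: [-0.3, -0.2, -0.2]
grip_width: 0.0002
t 10.68 fix xyz mm [-46.5  74.6] 61.8 yaw_y off deg -0.63 tool z [ 0.013  0.028 -1.   ] F [-0.3 -0.3] -0.2 grip 0.0002 q [0.44 0.7  1.65 0.03 0.77 0.53]
```

```bash
python3 -c "
from plan import *
plan(-48,58,58,3)"; python3 -m crank '-0.1 -0.1 0 -0.14 -0.01 0.03 1; -0.1 -0.1 0 -0.14 -0.01 0.03 1; -0.1 -0.05 0 -0.12 -0.01 0.02 1'; python3 -c "
from plan import *
plan(-46,50,58,3)"
```

```text
t 10.68 fix xyz mm [-46.5  74.6] 61.8 yaw_y off deg -0.63 tool z [ 0.013  0.028 -1.   ] F [-0.3 -0.3] -0.2 grip 0.0002 q [0.44 0.7  1.65 0.03 0.77 0.53]
[ 0.04 -0.11 -0.04] [-0.14 -0.01  0.03]
[ 0.04 -0.11 -0.04] [-0.14 -0.01  0.03]
[ 0.04 -0.11 -0.04] [-0.14 -0.01  0.03]
time: 11.05
position: [0.4765, 0.3357, 0.0586]
tool_rot: [0.745, 0.666, 0.015, 0.013]
ft_force: [-0.8, 0.4, -0.0]
grip_width: 0.0006
t 11.05 fix xyz mm [-47.   56.4] 58.6 yaw_y off deg -0.65 tool z [ 0.04   0.    -0.999] F [-0.8  0.3] -0.0 grip 0.0006 q [ 0.43  0.69  1.69 -0.02  0.72  0.56]
[ 0.15 -0.02 -0.04] [-0.05  0.01  0.  ]
[ 0.15 -0.02 -0.04] [-0.05  0.01  0.  ]
[ 0.15 -0.02 -0.04] [-0.05  0.01  0.  ]
```

```bash
python3 -m crank '0.15 -0.02 -0.04 -0.12 0 0 1; 0.15 -0.02 -0.04 -0.12 0 0 1; 0.15 -0.02 -0.04 -0.14 0.02 0 1'; python3 -c "
from plan import *
fx()"; python3 -m crank '0 0 0 -0.14 0.03 0 1; 0 0 0 -0.14 0.03 0 1'; python3 -c "
from plan import *
fx()"; python3 -m crank '0 0 0 -0.14 0.03 0 1; 0 0 0 -0.14 0.03 0 1';python3 -c "
from plan import *
fx()"
```

```text
time: 11.42
position: [0.4734, 0.3219, 0.0583]
tool_rot: [0.743, 0.669, -0.001, -0.003]
ft_force: [-2.7, 7.0, -0.2]
grip_width: 0.0005
t 11.43 fix xyz mm [-48.6  42.4] 58.3 yaw_y off deg -0.16 tool z [-0.006  0.003 -1.   ] F [-3.4  6.7] -0.2 grip 0.0005 q [0.4  0.69 1.69 0.01 0.76 0.5 ]
time: 11.68
position: [0.4739, 0.3118, 0.0583]
tool_rot: [0.743, 0.669, -0.001, -0.005]
ft_force: [-1.9, 2.8, 0.0]
grip_width: 0.0004
t 11.68 fix xyz mm [-47.1  32.4] 58.3 yaw_y off deg -0.23 tool z [-0.008  0.006 -1.   ] F [-2.1  2.6] 0.0 grip 0.0004 q [0.38 0.69 1.7  0.01 0.76 0.48]
time: 11.92
position: [0.476, 0.299, 0.0583]
tool_rot: [0.743, 0.669, -0.001, -0.004]
ft_force: [0.8, 0.8, 0.7]
grip_width: 0.0009
t 11.93 fix xyz mm [-43.7  19.9] 58.3 yaw_y off deg -0.16 tool z [-0.007  0.005 -1.   ] F [0.7 0.9] 0.7 grip 0.0009 q [0.36 0.68 1.72 0.01 0.75 0.45]
```

```bash
python3 -m crank '0 0 0 -0.1 0.03 0 1; 0 0 0 -0.08 0.02 0 1'
python3 - <<'E'
from plan import *
from rig import viewer
import cv2
fx()
p=viewer.camera("scene"); a=p["img"][:,:,::-1][140:265,255:400]
cv2.imwrite("pics/s5.png",cv2.resize(a,None,fx=4.7,fy=4.7,interpolation=cv2.INTER_CUBIC))
p=viewer.camera("top"); a=p["img"][:,:,::-1][140:265,260:390]
cv2.imwrite("pics/t5.png",cv2.resize(a,None,fx=4.7,fy=4.7,interpolation=cv2.INTER_CUBIC))
E
```

```text
time: 12.18
position: [0.4778, 0.2901, 0.0582]
tool_rot: [0.743, 0.669, -0.001, -0.004]
ft_force: [-0.9, 2.3, 0.3]
grip_width: 0.0004
t 12.18 fix xyz mm [-41.1  11.3] 58.2 yaw_y off deg -0.19 tool z [-0.007  0.004 -1.   ] F [-1.1  2.2] 0.3 grip 0.0004 q [0.34 0.68 1.72 0.01 0.74 0.44]
```

View pics/s5.png

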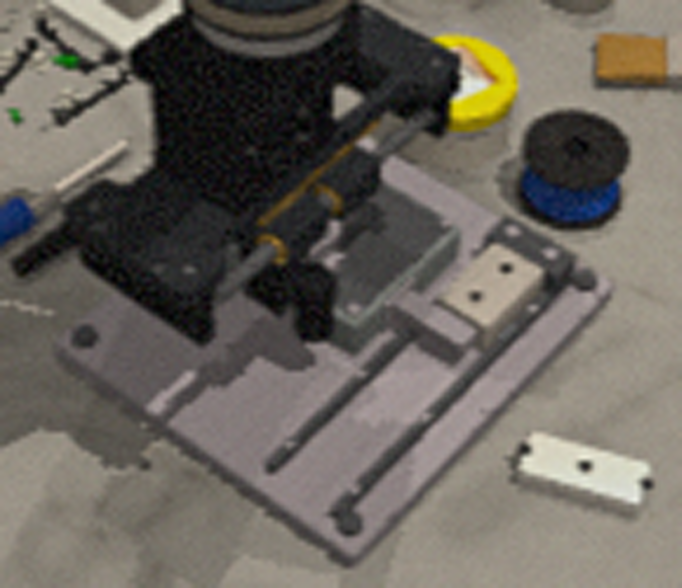

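View pics/t5.png

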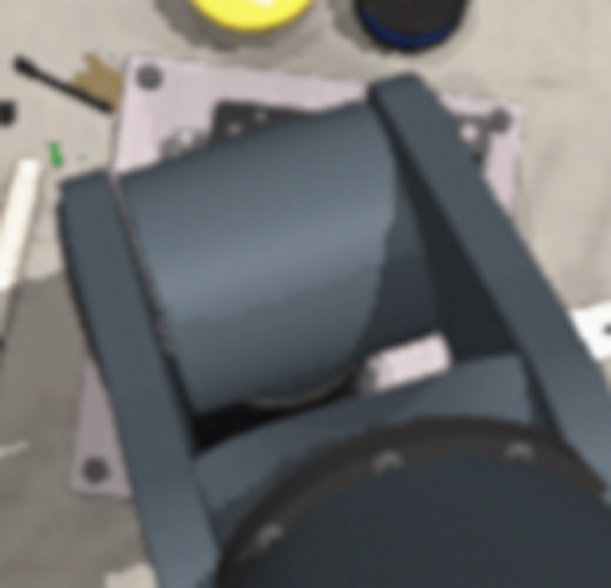

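The bolt is across the channel behind the block at (440,325). I'll back off left and up, then check the lever angle with nothing touching it.

```bash
python3 -m crank '0 0 0 0.4 0 0 1; 0 0 0 0.4 0 0 1; 0 0 0 0.1 0 -0.9 1; 0 0 0 0 0 -0.9 1; 0 0 0 0 0 -0.9 1'; python3 -m crank '0 0 0 0.8 -0.5 -0.3 1; 0 0 0 0.9 -0.9 0 1; 0 0 0 0.9 -0.9 0 1; 0 0 0 0.9 -0.9 0 1; 0 0 0 0.9 -0.5 0 1';python3 -m crank '0 0 0 0.9 0 0 1; 0 0 0 0.9 0 0 1; 0 0 0 0.5 0 0 1; 0 0 0 0 0 0 1'
python3 - <<'E'
from plan import *
from rig import viewer
import cv2
fx()
p=viewer.camera("scene"); a=p["img"][:,:,::-1][140:265,255:400]
cv2.imwrite("pics/s6.png",cv2.resize(a,None,fx=4.7,fy=4.7,interpolation=cv2.INTER_CUBIC))
p=viewer.camera("top"); cv2.imwrite("pics/t6f.png",p["img"][:,:,::-1]);a=p["img"][:,:,::-1][140:265,260:390]
cv2.imwrite("pics/t6.png",cv2.resize(a,None,fx=4.7,fy=4.7,interpolation=cv2.INTER_CUBIC))
E
```

```text
time: 12.9
position: [0.4806, 0.3314, 0.1659]
tool_rot: [0.742, 0.67, -0.004, -0.005]
ft_force: [-0.1, 0.7, 0.2]
grip_width: 0.0004
time: 13.52
position: [0.3504, 0.5333, 0.1861]
tool_rot: [0.742, 0.67, 0.003, -0.004]
ft_force: [0.8, 0.3, -0.0]
grip_width: 0.0005
time: 14.02
position: [0.3514, 0.6358, 0.187]
tool_rot: [0.738, 0.675, 0.004, -0.005]
ft_force: [0.3, 0.3, -0.3]
grip_width: 0.0005
t 14.03 fix xyz mm [-201.6  342.4] 187.0 yaw_y off deg 0.66 tool z [-0.001  0.012 -1.   ] F [0.2 0.3] -0.3 grip 0.0005 q [0.91 0.7  1.19 0.01 1.24 1.  ]
```

View pics/s6.png

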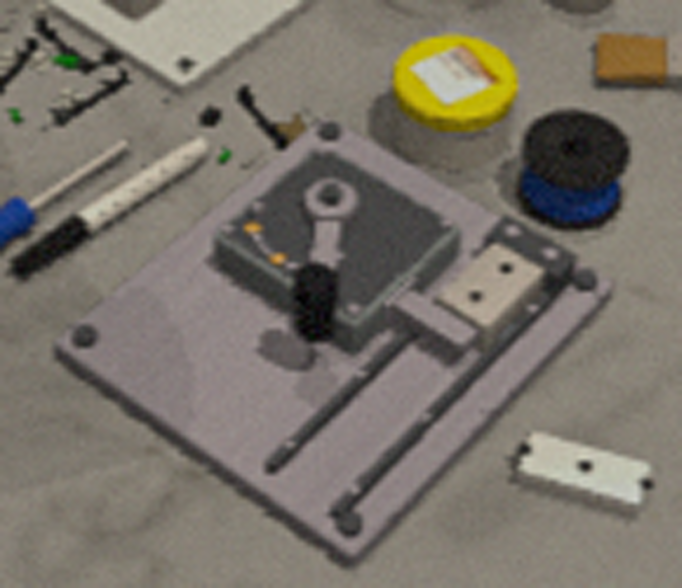

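View pics/t6.png

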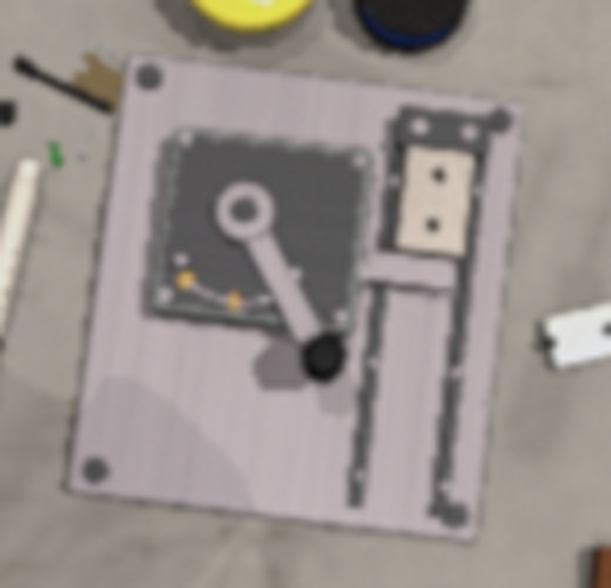

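View pics/t6f.png

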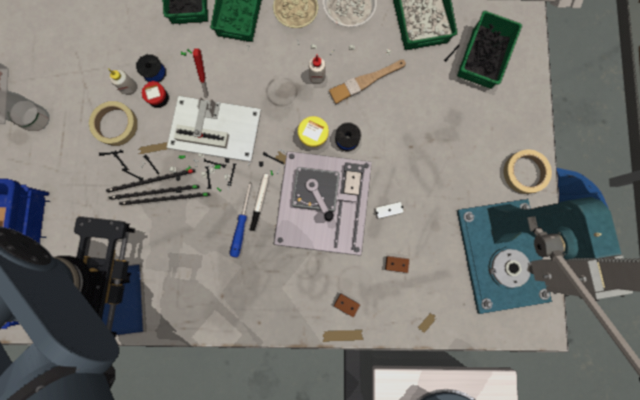

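Run:
```python
from plan import *
import cv2
g=lambda p,z:(Rz(-TH)@(ray(T,zt(p),z)[:2]-F)*1000)
k=g((323,357),.086);v=g((245,210),.053);d=k-v
print("knob",k,"lever",(np.arctan2(d[1],d[0])%(2*np.pi))-2.54, "bolt tip",g((453,276),.036))
print([g(p,.037).round(1) for p in [(405,147),(475,155),(466,255),(395,248)]])
a=cv2.imread("pics/top0.png").astype(int);b=cv2.imread("pics/t6f.png").astype(int)
D=np.abs(a-b).max(2); 
for n,(x0,y0,x1,y1) in dict(pen_driver=(228,170,272,260),spool=(334,120,365,152),pot=(295,115,332,149),spare=(372,198,408,222)).items(): print(n,D[y0:y1,x0:x1].mean().round(1),(D[y0:y1,x0:x1]>60).sum())
```

```text
knob [-36.65177894  -9.434311  ] lever 1.176866427130645 bolt tip [ 15.15226894 -67.4643043 ]
[array([ 75. , -37.5]), array([ 75.2, -71.6]), array([ 25.9, -72.5]), array([ 25.1, -38.2])]
pen_driver 5.4 0
spool 2.7 0
pot 4.3 0
spare 4.3 0
```

Lever is at about 1.18 rad, which is the second notch within measurement error. The bolt tip is at y = -67.5 mm (expected -68), the block is home, and the other objects haven't moved. Handing in.

```bash
python3 -c "
from rig import robot
print(robot.hand_in())"
```

```text
the job is handed in; nothing more can be done
None
```

The fixture is loaded and locked, and I handed the job in at about 14 s of robot time. I did all of it by pushing with closed fingertips.

- **Block:** I pushed it along the channel at about 2–3 N until it met the stop. I kept pushing for a couple of rows there, and the force reached about 10 N. The final picture puts it at fixture x 25 to 75 mm, which is home.
- **Lever:** I pushed the knob right, through the first notch and on to the second, reading up to about 8 N sideways at the knob. That is a little over the 4 to 6 N you gave for leaving a notch. With nothing touching it, the lever measures about 1.18 rad against a nominal 1.2, which is within the notch's play and my measuring error.
- **Bolt:** Its tip is at x 15, y -67.5 mm, against an expected 15 and -68, so it is closed behind the block.
- **Other things:** The pen, screwdriver, spool, pot and white block match the first top-camera picture, with no pixel differing by more than 60 of 255 levels.

Two things did not quite agree:
- **Fixture position:** The scene-camera fit differed from the top-camera fit by about 4–5 mm. I worked from a frame close to the top fit, which the wrist camera confirmed to 1–2 mm at most points. My picks near the stop were further off.
- **Tool tilt:** I gave one tilt correction the wrong sign, which left the tool about 2° off vertical. I corrected it on the next move.

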